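Draw a hot slide tray out of the drying oven with the tray hook

ROBOT

A 7-joint arm with a two-finger parallel gripper is mounted at the origin on the work surface. World frame = base frame: x ahead of the robot, y to its left, z up, the work surface at z = 0. Lengths are in m, angles in degrees, forces in N, time in s.
With the tool pointing down it reaches from about 0.425 to 0.875 m from the base axis. Payload 4.7 kg.
Tool frame: the origin (TCP) lies between the finger pads; the fingertips stand 8 mm ahead of it and the grasp point (between the pads) lies 11 mm behind it (env.tip_extent is the distance from the TCP to the fingertips, in m); z points along the fingers, y is the line along which they close (so a half turn about z gives the same grasp; the last joint's range is limited). The gripper opens to 87 mm and grips with 3 to 60 N. Pads are 19 mm wide; open, the fingers measure 117 mm over their backs; the gripper's body (75 mm by 190 mm) begins 51 mm behind the grasp point.
Start: joints at [76.209, 18.392, -4.016, 83.108, 1.295, 78.541, -3.26], TCP at [0.164, -0.629, 0.231] pointing down, gripper open.
Joint ranges: [-163.93, 163.93], [-17.29, 119.83], [-79.2, 71.16], [3.27, 140.29], [-89.18, 269.18], [5.43, 117.66], [-154.24, 154.24]. Speed limits (degrees/s): [147.25, 147.25, 180, 180, 180, 180, 180].

INTERFACE

Orientations are given as [roll, pitch, yaw] about the fixed x, y, z axes, in that order (R = Rz(yaw) Ry(pitch) Rx(roll)).
In Python, from cell import sensors, vision, workorder, env gives the robot as it stands.
- The arm moves only by the tool drive_tool, never from a script. Its argument "moves" is a list of rows, each an object of numbers: "x", "y", "z": the shift along the tool's x, y, z in mm; "rx", "ry", "rz": the turn, a rotation vector about the tool's x, y, z in rad; "fingers": the closure, from -1 (fully open) to 1 (shut). In form: [{"x": .., "y": .., "z": .., "rx": .., "ry": .., "rz": .., "fingers": ..}, ...]. A call has 1 to 20 rows; each row is the pose to reach, as a shift and turn from the pose commanded when the call began, along the tool's axes at that moment; what a row does not reach only later rows make up. A row lasts 1/8 s, in which the tool goes at most 62.5 mm and 10.7 degrees, less where a joint would pass 70% of its speed; a pose out of reach is approached as far as the arm can. A call with a gripper value outside its range is refused whole. The fingers move at their own pace and stop on an object; "force" is the grip in N (left out, the last holds). Time passes only in rows, so rows that repeat a pose let the fingers close. It gives the time, the measured TCP pose, the force, the opening and the grip force at its end, in the units of the state.
- sensors.get_obs(): the state, without advancing time (a new reading comes with each control period).
- vision.read_camera(name): name is "scene" or "top" or "wrist"; returns a dict with "image" (384x512x3 uint8, red, green, blue), "fx", "fy", "cx", "cy" (pixels), "R" (3x3) and "t" (3): a world point X has camera coordinates R X + t. Camera axes: x right, y down, z forward; pixel columns grow to the right and rows downward; lengths in m; the calibration is good to about 2 mm. A picture is of the moment at which its call begins. There is no depth.
- workorder.sign_off(): hands the job in; it is judged then, once.
The state is a dict: "time_s": time; "qpos": joint angles; "joint_velocities": joint speeds; "effort": joint torques, N m; "tool_pos": TCP position; "tool_rot": TCP orientation; "force": force on the tool from outside, world axes, zero at the start; "wrist_torque": the same for the moment, N m; "grip_width": finger opening in m; "grasp_force": force on a finger pad.
Only numpy, scipy, OpenCV 4.12 (cv2) and the standard library are available. Lean on these libraries where they do the work, as an engineer would, in place of code of your own. Each camera call takes 0.05 s, during which the arm holds its last target. There are 200 camera calls.

TASK

The slides in the upper tray of the drying oven are dry. The tray is hot, so take the tray hook from its rest, drop its finger into the hole of the upper tray's tab and draw the tray slowly (under 15 cm a second) all the way out until its lock drops in and stops it; prove the lock with a short steady pull of 8 N or more, and never strain anything with over 20 N. Then lift the hook out and lay it back in its rest as you found it, touching the oven and trays with nothing but the hook, leaving the lower tray shut and the other things where they are.

Things in the scene. Friction and masses are not known exactly. Their poses are not given: they have to be found in the camera images.
- oven: Slide-drying oven, hot, white steel, 240 deep (x), 300 wide (y), 165 mm high, fixed. Origin: on the bench, below the middle of its front face. The front looks to its own -x, with two steel trays one above the other that slide out along -x; their front panels are 4 mm thick, against the front when shut, and only the two tabs stand ahead of them. It bears up to 20 N from the hook.
- upper_tray_hole (a point): Centre of the finger hole at the top surface of the upper tray's level steel pull tab; moves with the tray; axes as the oven's; at (-24, -75, 92) mm from the oven's origin when shut. The hole is vertical, 16 mm across, through the 5 mm tab. The tab is 44 mm wide (y) and stands 36 mm out of the tray's front panel; the hole is 20 mm from the panel. Below the tab is free space for 60 mm.
- upper_tray (a joint): How far the upper tray is out, in m: 0 shut; it starts shut or up to 12 mm ajar. It runs stiffly (about 3 N of dry friction, 8 N s/m of drag) and stays where it is left, until its out-lock drops in, which also is its hard stop; beyond, it cannot go. The lock is set somewhere between 80 and 105 mm out: where, shows only in the pull.
- lock_pin (a joint): Sprung pin of the upper tray's out-lock, hidden inside the oven case, in m: 0 while it rides on the tray's rail, 0.005 when it has dropped into the rail's notch and locks the tray out. The locked tray has 3 mm of play: the pin drops at most 3 mm before the hard stop.
- lower_tray (a joint): How far the lower tray is out, in m: 0 shut (as it starts), 0.100 at its stop. Same run as the upper tray; its tab is on the other side (oven y = +75 mm, top 43 mm above the bench).
- hook: Tray hook, about 100 g: a straight black plastic handle with flat sides, then a steel rod 8 mm thick running on level along +x, then a thick finger bent straight down (-z). Origin: on the handle's axis, within 10 mm of the balance point, where it is to be gripped: the handle spans x -60 to +30, y -8 to +8, z -9 to +9 mm; rod axis y = z = 0; finger axis at x = 100 mm.
- hook_tip (a point): Lowest point of the hook's down-turned finger, at (100, 0, -34) mm in the hook's frame. The finger is 12 mm thick with a hemispherical end.
- rest: Steel hook rest, fixed: base plate 150 x 50 x 6 mm with two upright cradles, open above, ears flared outwards up to 60 mm high. Origin: on the bench under the plate. The hook lies in it along the rest's x, its origin 48 mm above the rest's: handle in the rear cradle (x = -48, 19 mm wide at the bottom), rod in the front one (x = 55, 11 mm wide). Free for fingers between x = -45 and 52 mm.
- amber_bottle: Amber glass bottle, 60 mm across, 135 mm high, bystander. Origin: centre of its underside.
- specimen_pot: Clear specimen pot with a white cap, 48 mm across, 65 mm high, bystander. Origin: centre of its underside.
- beaker: Glass beaker, 70 mm across, 85 mm high, bystander. Origin: centre of its underside.
- slide_box: Grey plastic slide box, 100 x 140 x 34 mm, on the bench, bystander. Origin: centre of its underside.
- staining_jar: Square glass staining jar, 74 x 66 mm, 85 mm high, bystander. Origin: centre of its underside.
- tube_rack: Steel rack with capped tubes, 62 x 206 mm, 112 mm high, bystander. Origin: centre of its underside.
- dish: Glass dish, 90 mm across, 16 mm high, bystander. Origin: centre of its underside.
Mind the look-alikes: they are no part of the job. What is shaped like the rest but pink, purple or yellow is not meant.

How it is judged:
By the outcome, as a careful person would: the job done as asked, in the order asked, and still so for the second after the job is handed in, with the robot touching nothing.
It also fails if it takes over 67 s, if anything falls off the work surface, if the arm or the gripper's body presses on something with over 40 N, if the wrist force passes 120 N, or if a joint passes its speed limit or range.

## Working session

There is one attempt and no reset: what is moved stays moved. The work goes in short steps, Python scripts to look and compute and a tool call to move; the robot and the scene stay as the last step left them, time stands still between calls to the robot, and variables do not carry over. Pictures are saved under pics/ and viewed, at most 10 in all, crops included, and the job is handed in when it is done.

Besides the shell and the picture viewer there is one more tool, called after ">>>" by a JSON object that holds its "method" and its "body". drive_tool: Moves the arm, as the interface text tells. Its arguments: {"type":"object","properties":{"moves":{"type":"array"},"force":{"type":"number"}},"required":["moves"]}

```bash
mkdir -p pics; ls; python3 - <<'E'
from cell import sensors, vision, workorder, env
import cv2,numpy as np
print(sensors.get_obs())
for n in ["scene","top","wrist"]:
    c=vision.read_camera(n); cv2.imwrite(f"pics/{n}0.png",c["image"][:,:,::-1])
    print(n,c["fx"],c["cx"],c["cy"],np.round(c["R"],3).tolist(),np.round(c["t"],3), (-np.array(c["R"]).T@c["t"]).round(3))
a=cv2.imread("pics/top0.png");cv2.imwrite("pics/top0b.png",cv2.resize(a,(800,600)))
a=cv2.imread("pics/scene0.png");cv2.imwrite("pics/scene0b.png",cv2.resize(a,(800,600)))
E
```

```text
pics
{'time_s': 0.0, 'qpos': array([76.20962507, 18.43996306, -4.01433114, 83.17330331,  1.29519705,
       78.54047918, -3.26070231]), 'joint_velocities': array([-0.07055545, -0.01773203, -0.02440047,  0.0238038 , -0.01382632,
       -0.02140578, -0.03876985]), 'effort': array([ 1.04120318e-03, -4.91292572e+01, -4.03748788e-01, -3.12524307e+01,
       -6.40340103e-02,  4.37241001e-02,  1.74054326e-04]), 'tool_pos': array([ 0.1636316 , -0.62852469,  0.2294651 ]), 'tool_rot': array([-1.79891501e+02,  6.22306287e-03,  1.45982930e+01]), 'force': array([-0.870847  , -0.43231459,  0.12613383]), 'wrist_torque': array([ 0.02649094, -0.02232292,  0.00152504]), 'grasp_force': 0.0, 'grip_width': 0.08684325227704384}
scene 351.57004527178714 255.4965552795282 191.41483481050778 [[-0.023, 1.0, -0.018], [0.712, 0.003, -0.702], [-0.702, -0.029, -0.712]] [-0.002 -0.296  1.475] [1.245 0.046 0.843]
top 424.7621169830229 258.49229535311304 199.82998411666918 [[-0.006, -1.0, -0.005], [-0.997, 0.007, -0.081], [0.081, 0.004, -0.997]] [0.027 0.5   1.395] [0.386 0.018 1.431]
wrist 268.3581042543561 251.46234541939606 196.89785499990975 [[0.252, -0.968, -0.002], [-0.921, -0.24, 0.306], [-0.296, -0.075, -0.952]] [-0.647 -0.038  0.393] [ 0.244 -0.606  0.384]
```

View pics/top0b.png

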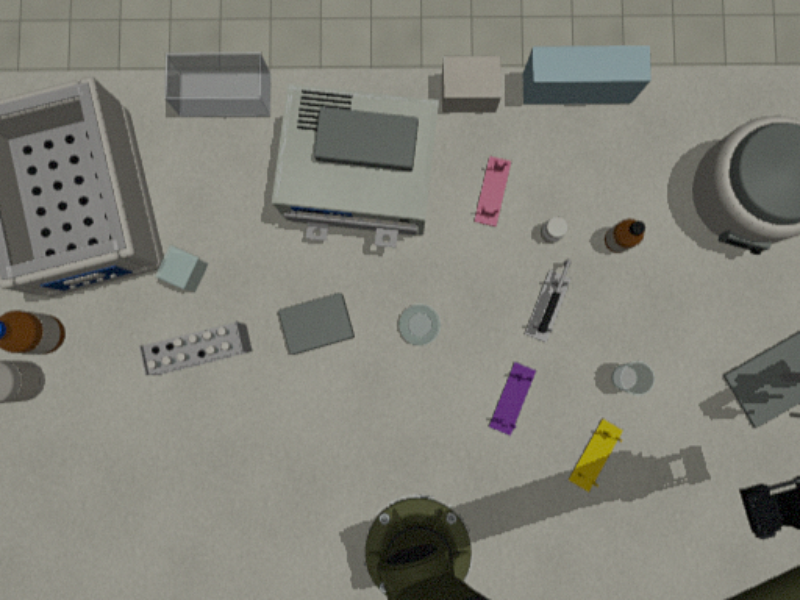

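View pics/scene0b.png

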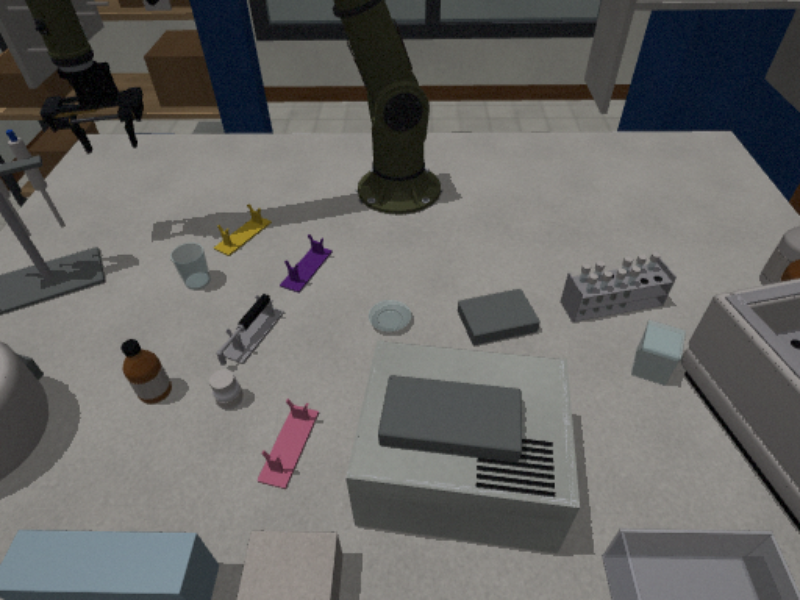

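The top view shows the hook at about (550,310), finger end up-right near (566,263). The upper tray's tab is at about (386,240) and the lower one at (316,235), in scaled pixels. The scene view confirms the steel rest with the black handle. Next I crop and measure.

```bash
cat > h.py <<'E'
import numpy as np,cv2
from cell import sensors, vision, workorder, env
def ray(c,u,v,z):
    R=np.array(c["R"]);o=-R.T@c["t"];d=R.T@np.array([(u-c["cx"])/c["fx"],(v-c["cy"])/c["fy"],1.])
    return o+d*(z-o[2])/d[2]
def proj(c,X):
    p=np.array(c["R"])@X+c["t"];return np.array([c["fx"]*p[0]/p[2]+c["cx"],c["fy"]*p[1]/p[2]+c["cy"]])
def blob(c,m,u0,u1,v0,v1):
    k=np.zeros_like(m,np.uint8);k[v0:v1,u0:u1]=m[v0:v1,u0:u1]
    cs,_=cv2.findContours(k,cv2.RETR_EXTERNAL,cv2.CHAIN_APPROX_NONE)
    return max(cs,key=cv2.contourArea)
E
python3 - <<'E'
from h import *
c=vision.read_camera("top");im=c["image"]
g=im.max(2)
ct=blob(c,(g<60),330,380,160,225)
r=cv2.minAreaRect(ct);b=cv2.boxPoints(r);print(r,cv2.contourArea(ct))
P=np.array([ray(c,u,v,.057) for u,v in b]);print(P.round(4),P.mean(0), np.linalg.norm(P-np.roll(P,1,0),axis=1))
# oven front crop and hook crop
A=cv2.resize(im[125:165,170:280,::-1],None,fx=7,fy=7,interpolation=cv2.INTER_CUBIC)
B=cv2.resize(im[160:225,330:370+10,::-1],None,fx=4.3,fy=4.3,interpolation=cv2.INTER_CUBIC)
out=np.zeros((A.shape[0]+B.shape[0],max(A.shape[1],B.shape[1]),3),np.uint8)
out[:A.shape[0],:A.shape[1]]=A;out[A.shape[0]:,:B.shape[1]]=B
cv2.imwrite("pics/crop1.png",out);print(out.shape)
E
```

```text
((350.9075927734375, 199.694091796875), (6.2770304679870605, 26.440914154052734), 25.463346481323242) 103.5
[[ 0.4611 -0.2478  0.057 ]
 [ 0.5386 -0.2864  0.057 ]
 [ 0.5296 -0.3046  0.057 ]
 [ 0.4523 -0.2659  0.057 ]] [ 0.49538851 -0.27618104  0.057     ] [0.02016743 0.08654298 0.02025628 0.08649405]
(560, 770, 3)
```

View pics/crop1.png

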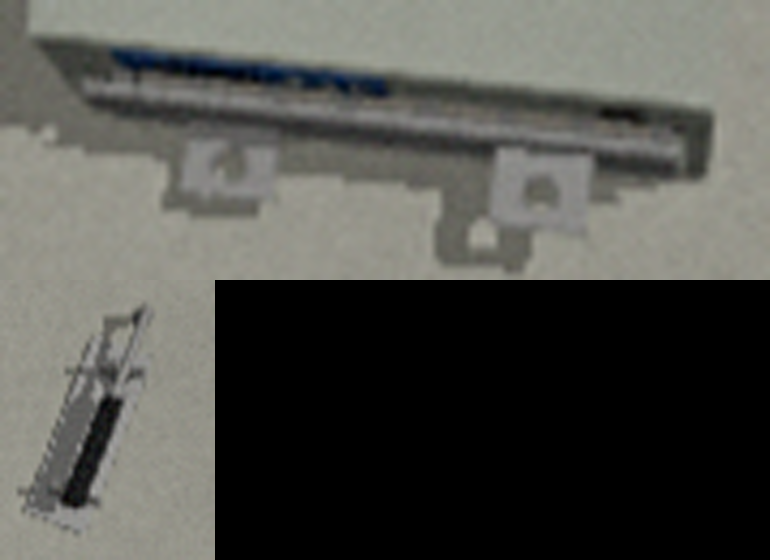

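```bash
python3 - <<'E'
from h import *
c=vision.read_camera("top")
for u,v in [(543,190),(543,187),(495,150),(595,158),(490,222),(583,232)]: print(u,v,ray(c,170+u/7-.5,125+v/7-.5,.092).round(4))
for u,v in [(30,35),(712,110)]: print(ray(c,170+u/7-.5,125+v/7-.5,.165).round(4))
s=sensors.get_obs();print(s["tool_pos"],s["tool_rot"])
E
```

```text
543 190 [0.6486 0.0588 0.092 ]
543 187 [0.6499 0.0588 0.092 ]
495 150 [0.6672 0.0807 0.092 ]
595 158 [0.6632 0.0351 0.092 ]
490 222 [0.634  0.0831 0.092 ]
583 232 [0.6291 0.0407 0.092 ]
[0.7038 0.2787 0.165 ]
[ 0.6687 -0.0165  0.165 ]
[ 0.16372535 -0.62878717  0.23002983] [-1.79949192e+02  4.44091848e-03  1.46004784e+01]
```

```bash
cat >> h.py <<'E'
from scipy.spatial.transform import Rotation as Ro
def rel(pos,yaw,s=None):
    "shift mm and rotvec in tool axes to a straight-down pose at pos (TCP), yaw deg"
    s=s or sensors.get_obs();R=Ro.from_euler('xyz',s["tool_rot"],degrees=True);T=Ro.from_euler('xyz',[180,0,yaw],degrees=True)
    return (R.inv().apply(np.array(pos)-s["tool_pos"])*1e3).round(1),(R.inv()*T).as_rotvec().round(4)
E
python3 -c "
from h import *
print(rel([.505,-.281,.23],-26.5))"
```

```text
(array([ 4.179e+02, -2.505e+02,  2.000e-01]), array([-8.000e-04,  4.000e-04,  7.173e-01]))
```

>>> {"method": "drive_tool", "body": {"moves": [{"x": 52,"y": -31,"z": 0,"rz": 0.09},{"x": 104,"y": -62,"z": 0,"rz": 0.18},{"x": 156,"y": -93,"z": 0,"rz": 0.27},{"x": 208,"y": -124,"z": 0,"rz": 0.36},{"x": 260,"y": -155,"z": 0,"rz": 0.45},{"x": 312,"y": -186,"z": 0,"rz": 0.54},{"x": 364,"y": -217,"z": 0,"rz": 0.63},{"x": 418,"y": -250,"z": 0,"rz": 0.717},{"x": 418,"y": -250,"z": 0,"rz": 0.717},{"x": 418,"y": -250,"z": 0,"rz": 0.717},{"x": 418,"y": -250,"z": 0,"rz": 0.717}]}}

```text
invalid input at $.moves[0]: expected keys x, y, z, rx, ry, rz, fingers
```

```bash
python3 - <<'E'
from h import *
s=sensors.get_obs();print(s["tool_pos"],s["tool_rot"],s["force"])
c=vision.read_camera("wrist");im=c["image"];cv2.imwrite("pics/w1.png",im[:,:,::-1])
print(proj(c,np.array([.509,-.283,.057])),c["R"].round(3).tolist(),(-c["R"].T@c["t"]))
E
```

```text
[ 0.16372535 -0.62878717  0.23002983] [-1.79949192e+02  4.44091848e-03  1.46004784e+01] [-0.06658043 -0.2729842   0.55585621]
[ -64.30445466 -345.10517784] [[0.252, -0.968, -0.001], [-0.921, -0.24, 0.306], [-0.296, -0.076, -0.952]] [ 0.24390316 -0.60636259  0.38460821]
```

View pics/w1.png

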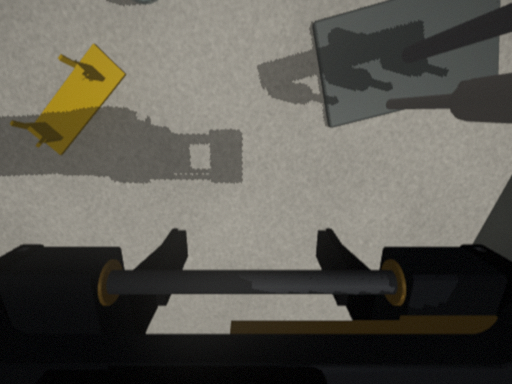

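The picture still shows the start view: the call was refused because every key is required. I'll stop about 80 mm short of the hook so that the wrist camera sees it.

```bash
python3 -c "
from h import *
print(rel([.437,-.247,.23],-26.5))"
```

```text
(array([ 3.607e+02, -3.006e+02,  3.000e-01]), array([-6.000e-04,  3.000e-04,  7.173e-01]))
```

>>> {"method": "drive_tool", "body": {"moves": [{"x": 45,"y": -37,"z": 0,"rx": 0,"ry": 0,"rz": 0.09,"fingers": -1},{"x": 90,"y": -75,"z": 0,"rx": 0,"ry": 0,"rz": 0.18,"fingers": -1},{"x": 135,"y": -112,"z": 0,"rx": 0,"ry": 0,"rz": 0.27,"fingers": -1},{"x": 180,"y": -150,"z": 0,"rx": 0,"ry": 0,"rz": 0.36,"fingers": -1},{"x": 225,"y": -188,"z": 0,"rx": 0,"ry": 0,"rz": 0.45,"fingers": -1},{"x": 270,"y": -225,"z": 0,"rx": 0,"ry": 0,"rz": 0.54,"fingers": -1},{"x": 315,"y": -262,"z": 0,"rx": 0,"ry": 0,"rz": 0.63,"fingers": -1},{"x": 360,"y": -300,"z": 0,"rx": 0,"ry": 0,"rz": 0.717,"fingers": -1},{"x": 360,"y": -300,"z": 0,"rx": 0,"ry": 0,"rz": 0.717,"fingers": -1},{"x": 360,"y": -300,"z": 0,"rx": 0,"ry": 0,"rz": 0.717,"fingers": -1},{"x": 360,"y": -300,"z": 0,"rx": 0,"ry": 0,"rz": 0.717,"fingers": -1}]}}

```text
time_s: 1.68
tool_pos: [0.4356, -0.2496, 0.2304]
tool_rot: [180.0, 0.0, -26.6]
force: [0.6, 0.2, 0.7]
grip_width: 0.087
grasp_force: 0.0
```

```bash
python3 - <<'E'
from h import *
s=sensors.get_obs();print(s["tool_pos"],s["tool_rot"],s["force"])
c=vision.read_camera("wrist");im=c["image"];cv2.imwrite("pics/w2.png",im[:,:,::-1])
print(proj(c,np.array([.509,-.283,.057])),c["R"].round(3).tolist(),(-c["R"].T@c["t"]))
E
```

```text
[ 0.43558582 -0.24955076  0.23043824] [ 1.79969587e+02  1.49561251e-02 -2.66349279e+01] [0.63879872 0.20061438 0.66004098]
[249.19518048 112.29544806] [[-0.449, -0.894, 0.0], [-0.851, 0.427, 0.306], [-0.274, 0.137, -0.952]] [ 0.50953841 -0.28618309  0.38497264]
```

View pics/w2.png

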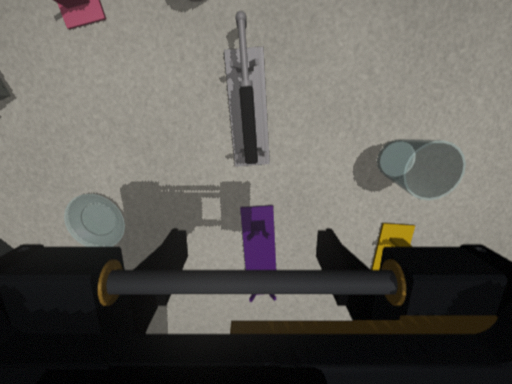

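The wrist view shows the handle from about (250,162) back to (247,87) front, with the finger bend at about (241,17). It lies in the steel rest and is turned slightly left of the tool's x axis.

```bash
python3 - <<'E'
from h import *
c=vision.read_camera("wrist");im=c["image"]
ct=blob(c,(im.max(2)<50).astype(np.uint8),225,270,70,175)
b=cv2.boxPoints(cv2.minAreaRect(ct));print(b)
P=np.array([ray(c,u,v,.057) for u,v in b]);print(P.round(4),P.mean(0),np.linalg.norm(P-np.roll(P,1,0),axis=1))
# per-row centre of handle and rod
px=[]
for v in range(92,156,6):
    x=np.where(im[v,225:270].max(1)<50)[0]+225; px.append((x.mean(),v))
Q=np.array([ray(c,u,v,.057) for u,v in px]);d=np.linalg.svd(Q-Q.mean(0))[2][0];d*=np.sign(d[0]);print("yaw",np.degrees(np.arctan2(d[1],d[0])),Q.mean(0))
f=ray(c,241,17,.050);print("bend",f,np.degrees(np.arctan2(*(f-Q.mean(0))[1::-1])))
E
```

```text
[[239.20947  87.13021]
 [252.43045  86.16869]
 [257.92996 161.7869 ]
 [244.70898 162.74841]]
[[ 0.5385 -0.2851  0.057 ]
 [ 0.5326 -0.2989  0.057 ]
 [ 0.4523 -0.2663  0.057 ]
 [ 0.4586 -0.2512  0.057 ]] [ 0.49549985 -0.27537871  0.057     ] [0.08675817 0.01503307 0.08666787 0.0163411 ]
yaw -22.44588512598209 [ 0.49952526 -0.27661696  0.057     ]
bend [ 0.60051079 -0.31919021  0.05      ] -22.859207001639167
```

```bash
python3 -c "
from h import *
print(rel([.508,-.281,.13],-22.6),rel([.508,-.281,.037],-22.6))"
```

```text
(array([ 78.8,  -4.1, 100.4]), array([ 0.0002,  0.0003, -0.0704])) (array([ 78.8,  -4.1, 193.4]), array([ 0.0002,  0.0003, -0.0704]))
```

>>> {"method": "drive_tool", "body": {"moves": [{"x": 40,"y": -2,"z": 10,"rx": 0,"ry": 0,"rz": -0.035,"fingers": -1},{"x": 79,"y": -4,"z": 45,"rx": 0,"ry": 0,"rz": -0.07,"fingers": -1},{"x": 79,"y": -4,"z": 90,"rx": 0,"ry": 0,"rz": -0.07,"fingers": -1},{"x": 79,"y": -4,"z": 125,"rx": 0,"ry": 0,"rz": -0.07,"fingers": -1},{"x": 79,"y": -4,"z": 155,"rx": 0,"ry": 0,"rz": -0.07,"fingers": -1},{"x": 79,"y": -4,"z": 175,"rx": 0,"ry": 0,"rz": -0.07,"fingers": -1},{"x": 79,"y": -4,"z": 188,"rx": 0,"ry": 0,"rz": -0.07,"fingers": -1},{"x": 79,"y": -4,"z": 193,"rx": 0,"ry": 0,"rz": -0.07,"fingers": -1},{"x": 79,"y": -4,"z": 193,"rx": 0,"ry": 0,"rz": -0.07,"fingers": -1},{"x": 79,"y": -4,"z": 193,"rx": 0,"ry": 0,"rz": -0.07,"fingers": -1}]}}

```text
time_s: 3.02
tool_pos: [0.5098, -0.28, 0.0386]
tool_rot: [180.0, -0.1, -22.5]
force: [-0.3, -0.6, 0.4]
grip_width: 0.0868
grasp_force: 0.0
```

```bash
python3 -c "
from h import *
print(rel([.508,-.281,.037],-22.6))
s=sensors.get_obs();print(s['tool_pos'],s['tool_rot'],s['force'])"
```

```text
(array([-1.3,  1.6,  1.6]), array([ 0.0004, -0.0018,  0.0023]))
[ 0.5097643  -0.28000248  0.03856741] [ 1.79976272e+02 -1.03240911e-01 -2.24695587e+01] [-0.2535632  -0.64137699  0.39548843]
```

>>> {"method": "drive_tool", "body": {"moves": [{"x": -1,"y": 1.5,"z": 1,"rx": 0,"ry": 0,"rz": 0,"fingers": -1},{"x": -1,"y": 1.5,"z": 1,"rx": 0,"ry": 0,"rz": 0,"fingers": 1},{"x": -1,"y": 1.5,"z": 1,"rx": 0,"ry": 0,"rz": 0,"fingers": 1},{"x": -1,"y": 1.5,"z": 1,"rx": 0,"ry": 0,"rz": 0,"fingers": 1},{"x": -1,"y": 1.5,"z": 1,"rx": 0,"ry": 0,"rz": 0,"fingers": 1},{"x": -1,"y": 1.5,"z": 1,"rx": 0,"ry": 0,"rz": 0,"fingers": 1},{"x": -1,"y": 1.5,"z": 1,"rx": 0,"ry": 0,"rz": 0,"fingers": 1},{"x": -1,"y": 1.5,"z": 1,"rx": 0,"ry": 0,"rz": 0,"fingers": 1},{"x": -1,"y": 1.5,"z": 1,"rx": 0,"ry": 0,"rz": 0,"fingers": 1}], "force": 55}}

```text
time_s: 4.15
tool_pos: [0.5075, -0.2807, 0.0365]
tool_rot: [180.0, 0.0, -22.5]
force: [-0.3, -0.6, 0.4]
grip_width: 0.0155
grasp_force: 55.1
```

```bash
python3 -c "
from h import *
s=sensors.get_obs();print(s['tool_pos'],s['tool_rot'],s['force'],s['wrist_torque'],s['grip_width'],s['grasp_force'])"
```

```text
[ 0.50753936 -0.28065145  0.03654648] [ 1.79993122e+02  1.90821639e-03 -2.24711760e+01] [-0.2510396  -0.56972164  0.41501261] [ 0.06155725  0.06549893 -0.08208706] 0.015474112690591438 55.12516362592578
```

>>> {"method": "drive_tool", "body": {"moves": [{"x": 0,"y": 0,"z": -10,"rx": 0,"ry": 0,"rz": 0,"fingers": 1},{"x": 0,"y": 0,"z": -30,"rx": 0,"ry": 0,"rz": 0,"fingers": 1},{"x": 0,"y": 0,"z": -60,"rx": 0,"ry": 0,"rz": 0,"fingers": 1},{"x": 0,"y": 0,"z": -95,"rx": 0,"ry": 0,"rz": 0,"fingers": 1},{"x": 0,"y": 0,"z": -125,"rx": 0,"ry": 0,"rz": 0,"fingers": 1},{"x": 0,"y": 0,"z": -145,"rx": 0,"ry": 0,"rz": 0,"fingers": 1},{"x": 0,"y": 0,"z": -150,"rx": 0,"ry": 0,"rz": 0,"fingers": 1},{"x": 0,"y": 0,"z": -150,"rx": 0,"ry": 0,"rz": 0,"fingers": 1}]}}

```text
time_s: 5.15
tool_pos: [0.5076, -0.2806, 0.187]
tool_rot: [180.0, -0.0, -22.5]
force: [0.6, -0.1, -1.2]
grip_width: 0.0154
grasp_force: 55.0
```

```bash
python3 -c "
from h import *
s=sensors.get_obs();print(s['tool_pos'],s['tool_rot'],s['force'],s['wrist_torque'],s['grip_width'],s['grasp_force'])
print(rel([.5497,.0706,.186],-6.8))"
```

```text
[ 0.50757253 -0.2806459   0.1870164 ] [ 1.79978485e+02 -4.04436443e-02 -2.24671308e+01] [ 0.59541075 -0.06065132 -1.16482488] [ 0.05378605  0.01853928 -0.00643667] 0.015408533675631015 54.99970084056258
(array([ -95.3, -340.7,    0.8]), array([ 0.0005, -0.0007, -0.2734]))
```

>>> {"method": "drive_tool", "body": {"moves": [{"x": -10,"y": -27,"z": 0,"rx": 0,"ry": 0,"rz": 0,"fingers": 1},{"x": -28,"y": -75,"z": 0,"rx": 0,"ry": 0,"rz": -0.04,"fingers": 1},{"x": -48,"y": -130,"z": 0,"rx": 0,"ry": 0,"rz": -0.1,"fingers": 1},{"x": -69,"y": -185,"z": 0,"rx": 0,"ry": 0,"rz": -0.16,"fingers": 1},{"x": -89,"y": -240,"z": 0,"rx": 0,"ry": 0,"rz": -0.22,"fingers": 1},{"x": -108,"y": -290,"z": 0,"rx": 0,"ry": 0,"rz": -0.26,"fingers": 1},{"x": -119,"y": -320,"z": 0,"rx": 0,"ry": 0,"rz": -0.273,"fingers": 1},{"x": -124,"y": -333,"z": 0,"rx": 0,"ry": 0,"rz": -0.273,"fingers": 1},{"x": -124,"y": -333,"z": 0,"rx": 0,"ry": 0,"rz": -0.273,"fingers": 1},{"x": -124,"y": -333,"z": 0,"rx": 0,"ry": 0,"rz": -0.273,"fingers": 1}]}}

```text
time_s: 6.4
tool_pos: [0.5203, 0.0723, 0.1861]
tool_rot: [179.9, 0.0, -7.0]
force: [0.7, 0.1, -1.9]
grip_width: 0.0152
grasp_force: 55.0
```

```bash
python3 - <<'E'
from h import *
s=sensors.get_obs();print(s["tool_pos"],s["tool_rot"],s["force"])
c=vision.read_camera("wrist");im=c["image"];np.savez("w3.npz",**{k:c[k] for k in c})
w=im[:,:,::-1].copy();cv2.imwrite("pics/w3.png",cv2.resize(w,(800,600)))
a=np.radians(s["tool_rot"][2]);e=np.array([np.cos(a),np.sin(a),0])
tip=s["tool_pos"]+.1*e+[0,0,.011-.034];print("tip",tip,proj(c,tip),"top of bend",proj(c,tip+[0,0,.038]),"hole",proj(c,np.array([.649,.0588,.092])))
print((-c["R"].T@c["t"]))
E
```

```text
[0.52029158 0.07227326 0.18607449] [ 1.79939858e+02  4.23970347e-02 -6.99640873e+00] [ 0.72827317  0.07094509 -1.93431828]
tip [0.61954696 0.06009255 0.16307449] [253.2298329   80.90614296] top of bend [253.77941967  72.51668387] hole [249.91178254  51.44195262]
[0.60264589 0.06336992 0.34058255]
```

View pics/w3.png

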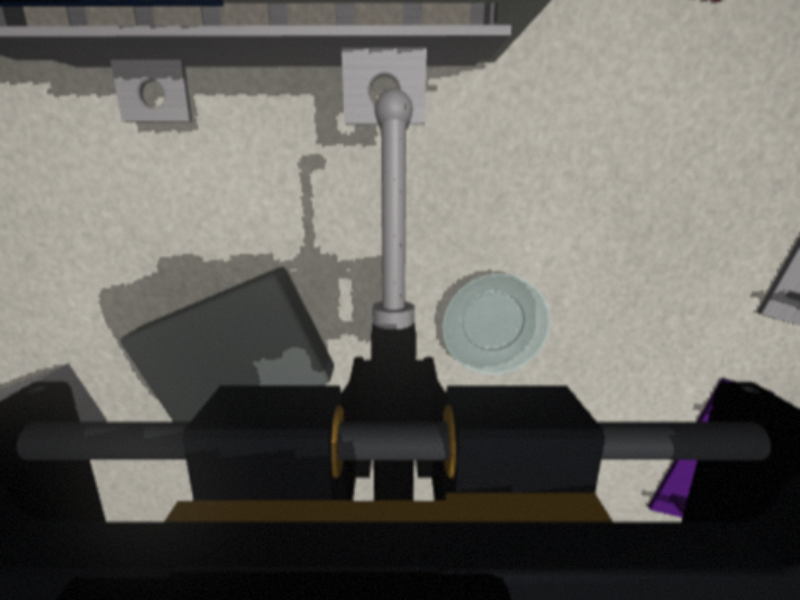

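The wrist view shows the upper tab with corners (342,50), (426,50), (426,122) and (345,123), its hole at about (385,88), and the bend of the finger at about (394,105), all in scaled pixels. The tab and the finger are visible together, so I can measure one against the other.

```bash
python3 - <<'E'
from h import *
c=dict(np.load("w3.npz"))
k=1.5625
for n,u,v,z in [("front L",344.5,123,.092),("front R",426,122.5,.092),("panel L",342.5,50,.092),("panel R",427,50,.092),("holetop",385,73,.092),("holeL",370,88,.092),("bend",394,105,.197),("low L front",120,122,.043),("low R front",189,121.5,.043)]: print(n,ray(c,u/k-.3,v/k-.3,z).round(4))
# independent check from top camera: finger bend & hole
t=vision.read_camera("top");s=sensors.get_obs()
a=np.radians(s["tool_rot"][2]);o=s["tool_pos"]+[0,0,.011]
print("bend pred",o+.1*np.array([np.cos(a),np.sin(a),0]))
I=t["image"][125:185,190:290,::-1];cv2.imwrite("pics/t3.png",cv2.resize(I,None,fx=8,fy=8,interpolation=cv2.INTER_CUBIC))
np.savez("t3.npz",**t)
E
```

```text
front L [0.6317 0.0865 0.092 ]
front R [0.6265 0.0424 0.092 ]
panel L [0.6663 0.082  0.092 ]
panel R [0.6609 0.0384 0.092 ]
holetop [0.6531 0.0615 0.092 ]
holeL [0.647  0.0703 0.092 ]
bend [0.6226 0.0606 0.197 ]
low L front [0.6559 0.2362 0.043 ]
low R front [0.6507 0.1915 0.043 ]
bend pred [0.61961869 0.06033261 0.19726881]
```

View pics/t3.png

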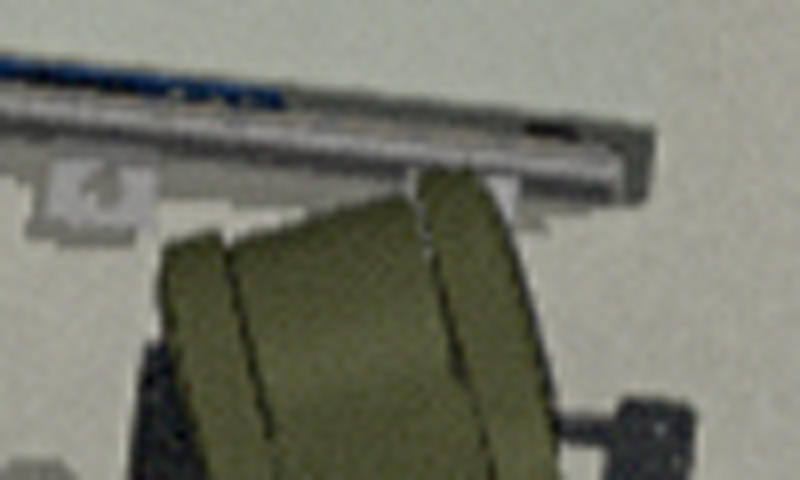

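The top view is blocked by the arm. The wrist measurement (tab 44.4 × 35 mm, yaw −6.7°) puts the hole about 23 mm ahead of the finger and 1 mm to the left. I'll move over it, lower to about 12 mm above the tab and look again.

>>> {"method": "drive_tool", "body": {"moves": [{"x": 12,"y": -2,"z": 5,"rx": 0,"ry": 0,"rz": 0,"fingers": 1},{"x": 23,"y": -3.5,"z": 20,"rx": 0,"ry": 0,"rz": 0,"fingers": 1},{"x": 23,"y": -3.5,"z": 40,"rx": 0,"ry": 0,"rz": 0,"fingers": 1},{"x": 23,"y": -3.5,"z": 54,"rx": 0,"ry": 0,"rz": 0,"fingers": 1},{"x": 23,"y": -3.5,"z": 58,"rx": 0,"ry": 0,"rz": 0,"fingers": 1},{"x": 23,"y": -3.5,"z": 58,"rx": 0,"ry": 0,"rz": 0,"fingers": 1},{"x": 23,"y": -3.5,"z": 58,"rx": 0,"ry": 0,"rz": 0,"fingers": 1}]}}

```text
time_s: 7.38
tool_pos: [0.5441, 0.0753, 0.1293]
tool_rot: [-180.0, -0.1, -6.8]
force: [-0.5, -0.2, -0.8]
grip_width: 0.0153
grasp_force: 55.0
```

```bash
python3 - <<'E'
from h import *
s=sensors.get_obs();print(s["tool_pos"],s["tool_rot"],s["force"])
c=vision.read_camera("wrist");im=c["image"];np.savez("w4.npz",**c)
cv2.imwrite("pics/w4.png",cv2.resize(im[0:140,180:320,::-1],None,fx=4.2,fy=4.2,interpolation=cv2.INTER_CUBIC))
a=np.radians(s["tool_rot"][2]);e=np.array([np.cos(a),np.sin(a),0])
tip=s["tool_pos"]+.1*e+[0,0,.011-.034];q=lambda p:(proj(c,p)-[180,0]+.5)*4.2
print("tip",tip,q(tip),"bend",q(tip+[0,0,.034]),"axis at tab",q(np.array([*tip[:2],.092])))
E
```

```text
[0.54409164 0.0752942  0.12928961] [-1.79997249e+02 -8.38806395e-02 -6.83151072e+00] [-0.50302333 -0.21322058 -0.82639583]
tip [0.64338167 0.0633992  0.10628961] [309.80650559 342.31105236] bend [311.52301662 311.16827478] axis at tab [309.27200726 352.00849236]
```

View pics/w4.png

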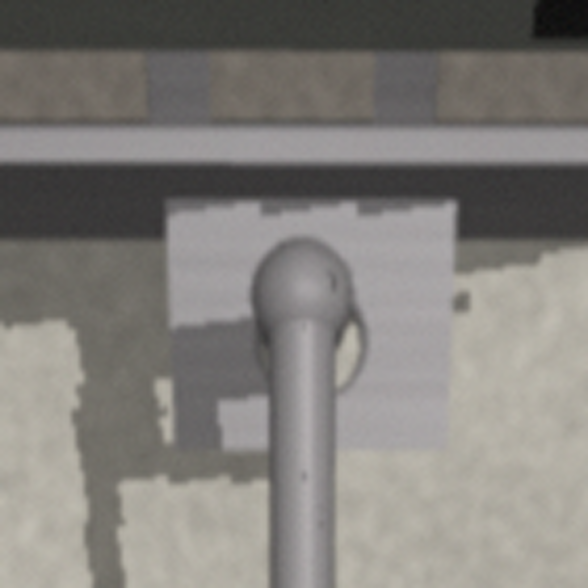

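The tab's corners are at (166,203), (457,203), (450,450) and (177,450), and its hole centre is near (311,346). The finger axis meets tab level near (300,330). The finger must go back about 2.3 mm and right about 1.5 mm, then down gently.

>>> {"method": "drive_tool", "body": {"moves": [{"x": -2.3,"y": 1.5,"z": 0,"rx": 0,"ry": 0,"rz": 0,"fingers": 1},{"x": -2.3,"y": 1.5,"z": 4,"rx": 0,"ry": 0,"rz": 0,"fingers": 1},{"x": -2.3,"y": 1.5,"z": 8,"rx": 0,"ry": 0,"rz": 0,"fingers": 1},{"x": -2.3,"y": 1.5,"z": 12,"rx": 0,"ry": 0,"rz": 0,"fingers": 1},{"x": -2.3,"y": 1.5,"z": 15,"rx": 0,"ry": 0,"rz": 0,"fingers": 1},{"x": -2.3,"y": 1.5,"z": 17,"rx": 0,"ry": 0,"rz": 0,"fingers": 1},{"x": -2.3,"y": 1.5,"z": 17,"rx": 0,"ry": 0,"rz": 0,"fingers": 1}]}}

```text
time_s: 8.3
tool_pos: [0.541, 0.074, 0.1114]
tool_rot: [180.0, 0.0, -6.8]
force: [0.2, -0.2, -1.7]
grip_width: 0.0155
grasp_force: 55.0
```

```bash
python3 - <<'E'
from h import *
s=sensors.get_obs();print(s["tool_pos"],s["tool_rot"],s["force"],s["wrist_torque"])
E
```

```text
[0.54099538 0.07399577 0.11135857] [ 1.79996012e+02  1.30734037e-02 -6.82665791e+00] [ 0.19825402 -0.17009758 -1.69657053] [-0.00202585 -0.01239534 -0.01748411]
```

>>> {"method": "drive_tool", "body": {"moves": [{"x": 0,"y": 0,"z": 2,"rx": 0,"ry": 0,"rz": 0,"fingers": 1},{"x": 0,"y": 0,"z": 4,"rx": 0,"ry": 0,"rz": 0,"fingers": 1},{"x": 0,"y": 0,"z": 4,"rx": 0,"ry": 0,"rz": 0,"fingers": 1}]}}

```text
time_s: 8.68
tool_pos: [0.5414, 0.0739, 0.1075]
tool_rot: [-180.0, -0.0, -6.8]
force: [0.6, 0.6, -0.2]
grip_width: 0.0154
grasp_force: 55.0
```

```bash
python3 - <<'E'
from h import *
s=sensors.get_obs();print(s["tool_pos"],s["tool_rot"],s["force"],s["wrist_torque"])
E
```

```text
[0.54137398 0.07394701 0.10754373] [-1.79996822e+02 -3.95993718e-02 -6.83348542e+00] [ 0.58921801  0.57983115 -0.22811658] [ 0.00046842 -0.20723906  0.00059316]
```

>>> {"method": "drive_tool", "body": {"moves": [{"x": 1,"y": 0,"z": 0,"rx": 0,"ry": 0,"rz": 0,"fingers": 1},{"x": 1,"y": 0,"z": 0,"rx": 0,"ry": 0,"rz": 0,"fingers": 1}]}}

```text
time_s: 8.93
tool_pos: [0.5419, 0.0739, 0.1074]
tool_rot: [180.0, 0.0, -6.8]
force: [-0.3, -0.3, -0.9]
grip_width: 0.0152
grasp_force: 55.0
```

```bash
python3 - <<'E'
from h import *
s=sensors.get_obs();print(s["tool_pos"],s["tool_rot"],s["force"],s["wrist_torque"])
E
```

```text
[0.54189059 0.07387185 0.10744264] [ 1.79991549e+02  2.60567537e-02 -6.82944818e+00] [-0.32832509 -0.26694791 -0.93916164] [-0.02631875 -0.0206959   0.0540144 ]
```

>>> {"method": "drive_tool", "body": {"moves": [{"x": 0.5,"y": 0,"z": 2,"rx": 0,"ry": 0,"rz": 0,"fingers": 1},{"x": 0.5,"y": 0,"z": 4,"rx": 0,"ry": 0,"rz": 0,"fingers": 1},{"x": 0.5,"y": 0,"z": 4,"rx": 0,"ry": 0,"rz": 0,"fingers": 1}]}}

```text
time_s: 9.3
tool_pos: [0.5422, 0.0738, 0.1032]
tool_rot: [180.0, 0.0, -6.8]
force: [-0.3, 0.2, -0.0]
grip_width: 0.0154
grasp_force: 55.0
```

```bash
python3 - <<'E'
from h import *
s=sensors.get_obs();print(s["tool_pos"],s["tool_rot"],s["force"],s["wrist_torque"])
E
```

```text
[0.54224494 0.07379724 0.10318659] [ 1.79991250e+02  4.07502347e-02 -6.82702463e+00] [-0.27938386  0.17823869 -0.03677525] [-0.00609484  0.05324922 -0.06950756]
```

>>> {"method": "drive_tool", "body": {"moves": [{"x": 0,"y": 0,"z": 3,"rx": 0,"ry": 0,"rz": 0,"fingers": 1},{"x": 0,"y": 0,"z": 5,"rx": 0,"ry": 0,"rz": 0,"fingers": 1},{"x": -2,"y": 0,"z": 5,"rx": 0,"ry": 0,"rz": 0,"fingers": 1},{"x": -4,"y": 0,"z": 5,"rx": 0,"ry": 0,"rz": 0,"fingers": 1},{"x": -6,"y": 0,"z": 5,"rx": 0,"ry": 0,"rz": 0,"fingers": 1},{"x": -9,"y": 0,"z": 5,"rx": 0,"ry": 0,"rz": 0,"fingers": 1},{"x": -12,"y": 0,"z": 5,"rx": 0,"ry": 0,"rz": 0,"fingers": 1}]}}

```text
time_s: 10.18
tool_pos: [0.5307, 0.0751, 0.0987]
tool_rot: [180.0, -0.0, -6.8]
force: [5.0, -1.5, -3.3]
grip_width: 0.0152
grasp_force: 55.0
```

```bash
python3 - <<'E'
from h import *
s=sensors.get_obs();print(s["tool_pos"],s["tool_rot"],s["force"],s["wrist_torque"])
E
```

```text
[0.5306609  0.07514931 0.09866059] [ 1.79993640e+02 -3.33398131e-02 -6.83771806e+00] [ 4.99012314 -1.54316993 -3.31492959] [-0.09922673 -0.82683773  0.01049172]
```

>>> {"method": "drive_tool", "body": {"moves": [{"x": -3,"y": 0,"z": 0,"rx": 0,"ry": 0,"rz": 0,"fingers": 1},{"x": -6,"y": 0,"z": 0,"rx": 0,"ry": 0,"rz": 0,"fingers": 1},{"x": -9,"y": 0,"z": 0,"rx": 0,"ry": 0,"rz": 0,"fingers": 1},{"x": -12,"y": 0,"z": 0,"rx": 0,"ry": 0,"rz": 0,"fingers": 1},{"x": -15,"y": 0,"z": 0,"rx": 0,"ry": 0,"rz": 0,"fingers": 1},{"x": -18,"y": 0,"z": 0,"rx": 0,"ry": 0,"rz": 0,"fingers": 1},{"x": -21,"y": 0,"z": 0,"rx": 0,"ry": 0,"rz": 0,"fingers": 1},{"x": -24,"y": 0,"z": 0,"rx": 0,"ry": 0,"rz": 0,"fingers": 1},{"x": -27,"y": 0,"z": 0,"rx": 0,"ry": 0,"rz": 0,"fingers": 1},{"x": -30,"y": 0,"z": 0,"rx": 0,"ry": 0,"rz": 0,"fingers": 1},{"x": -33,"y": 0,"z": 0,"rx": 0,"ry": 0,"rz": 0,"fingers": 1},{"x": -36,"y": 0,"z": 0,"rx": 0,"ry": 0,"rz": 0,"fingers": 1},{"x": -39,"y": 0,"z": 0,"rx": 0,"ry": 0,"rz": 0,"fingers": 1},{"x": -42,"y": 0,"z": 0,"rx": 0,"ry": 0,"rz": 0,"fingers": 1}]}}

```text
time_s: 11.92
tool_pos: [0.4887, 0.0803, 0.0985]
tool_rot: [180.0, -0.0, -6.8]
force: [5.5, -0.2, -1.4]
grip_width: 0.0154
grasp_force: 55.0
```

```bash
python3 - <<'E'
from h import *
s=sensors.get_obs();print(s["tool_pos"],s["tool_rot"],s["force"],s["wrist_torque"])
c=vision.read_camera("wrist");im=c["image"];np.savez("w5.npz",**c)
cv2.imwrite("pics/w5.png",cv2.resize(im[0:140,160:340,::-1],None,fx=4,fy=4,interpolation=cv2.INTER_CUBIC))
E
```

```text
[0.48873415 0.08029237 0.09852875] [ 1.79996950e+02 -2.94559561e-03 -6.82878752e+00] [ 5.52105337 -0.21536274 -1.43402378] [-0.13921742 -0.87974518 -0.01899587]
```

View pics/w5.png

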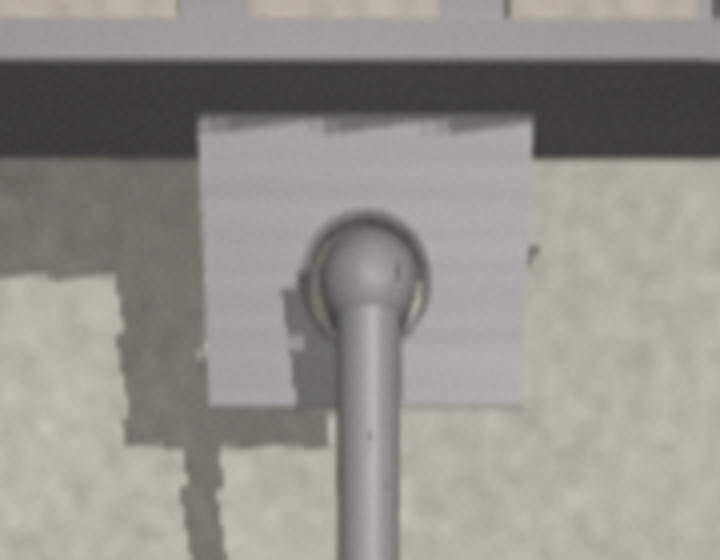

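The view shows the finger seated in the hole at about (368,270), centred sideways, with the tray following. I go on, more slowly from here.

>>> {"method": "drive_tool", "body": {"moves": [{"x": -3,"y": 0,"z": 0,"rx": 0,"ry": 0,"rz": 0,"fingers": 1},{"x": -6,"y": 0,"z": 0,"rx": 0,"ry": 0,"rz": 0,"fingers": 1},{"x": -9,"y": 0,"z": 0,"rx": 0,"ry": 0,"rz": 0,"fingers": 1},{"x": -12,"y": 0,"z": 0,"rx": 0,"ry": 0,"rz": 0,"fingers": 1},{"x": -14,"y": 0,"z": 0,"rx": 0,"ry": 0,"rz": 0,"fingers": 1},{"x": -15,"y": 0,"z": 0,"rx": 0,"ry": 0,"rz": 0,"fingers": 1},{"x": -16,"y": 0,"z": 0,"rx": 0,"ry": 0,"rz": 0,"fingers": 1}]}}

```text
time_s: 12.85
tool_pos: [0.473, 0.0821, 0.0985]
tool_rot: [180.0, -0.0, -6.8]
force: [4.6, -2.0, -2.6]
grip_width: 0.0152
grasp_force: 55.0
```

>>> {"method": "drive_tool", "body": {"moves": [{"x": -1,"y": 0,"z": 0,"rx": 0,"ry": 0,"rz": 0,"fingers": 1},{"x": -2,"y": 0,"z": 0,"rx": 0,"ry": 0,"rz": 0,"fingers": 1}]}}

```text
time_s: 13.1
tool_pos: [0.471, 0.0824, 0.0985]
tool_rot: [180.0, 0.0, -6.8]
force: [4.3, -1.1, -1.4]
grip_width: 0.0157
grasp_force: 55.0
```

>>> {"method": "drive_tool", "body": {"moves": [{"x": -1,"y": 0,"z": 0,"rx": 0,"ry": 0,"rz": 0,"fingers": 1},{"x": -2,"y": 0,"z": 0,"rx": 0,"ry": 0,"rz": 0,"fingers": 1}]}}

```text
time_s: 13.35
tool_pos: [0.469, 0.0826, 0.0985]
tool_rot: [180.0, 0.0, -6.8]
force: [4.3, -0.2, -2.6]
grip_width: 0.0157
grasp_force: 55.0
```

```bash
cat > avg.py <<'E'
from h import *
L=[]
for i in range(6):
    vision.read_camera("wrist");s=sensors.get_obs();L.append(np.r_[s["tool_pos"]*1e3,s["force"],s["wrist_torque"]])
L=np.array(L);print(L.mean(0).round(2),L.std(0).round(2),s["time_s"])
E
python3 avg.py
```

```text
[ 4.6883e+02  8.2640e+01  9.8470e+01  3.6000e+00 -9.1000e-01 -2.3000e+00
 -1.1000e-01 -7.1000e-01 -3.0000e-02] [0.01 0.02 0.02 0.62 0.61 0.67 0.03 0.06 0.03] 13.65
```

>>> {"method": "drive_tool", "body": {"moves": [{"x": 0.3,"y": 0,"z": 0,"rx": 0,"ry": 0,"rz": 0,"fingers": 1},{"x": 0.3,"y": 0,"z": 0,"rx": 0,"ry": 0,"rz": 0,"fingers": 1}]}}

```text
time_s: 13.9
tool_pos: [0.4689, 0.0826, 0.0984]
tool_rot: [180.0, 0.1, -6.8]
force: [2.3, -0.4, -1.2]
grip_width: 0.0156
grasp_force: 55.0
```

```bash
python3 avg.py
```

```text
[ 4.6891e+02  8.2630e+01  9.8360e+01  1.4700e+00 -1.9000e-01 -1.6100e+00
 -5.0000e-02 -2.4000e-01 -4.0000e-02] [0.02 0.01 0.01 0.41 0.46 0.78 0.03 0.07 0.02] 14.2
```

Stiffness comes out at about 7.5 N/mm, so 1.5 mm per call keeps a sudden stop under about 15 N.

>>> {"method": "drive_tool", "body": {"moves": [{"x": -0.8,"y": 0,"z": 0,"rx": 0,"ry": 0,"rz": 0,"fingers": 1},{"x": -1.8,"y": 0,"z": 0,"rx": 0,"ry": 0,"rz": 0,"fingers": 1}]}}

```text
time_s: 14.45
tool_pos: [0.4683, 0.0827, 0.0987]
tool_rot: [-180.0, -0.1, -6.8]
force: [4.4, -1.0, -3.8]
grip_width: 0.0155
grasp_force: 55.0
```

>>> {"method": "drive_tool", "body": {"moves": [{"x": 0,"y": 0,"z": 0,"rx": 0,"ry": 0,"rz": 0,"fingers": 1}]}}

```text
time_s: 14.58
tool_pos: [0.468, 0.0827, 0.0987]
tool_rot: [-180.0, -0.1, -6.8]
force: [3.9, -0.7, -3.1]
grip_width: 0.0154
grasp_force: 55.0
```

```bash
python3 avg.py
```

```text
[ 4.6785e+02  8.2740e+01  9.8630e+01  4.6200e+00 -8.9000e-01 -3.0300e+00
 -1.1000e-01 -8.4000e-01 -3.0000e-02] [0.1  0.01 0.03 0.49 0.61 0.14 0.04 0.04 0.02] 14.875
```

>>> {"method": "drive_tool", "body": {"moves": [{"x": -0.7,"y": 0,"z": 0,"rx": 0,"ry": 0,"rz": 0,"fingers": 1},{"x": -1.5,"y": 0,"z": 0,"rx": 0,"ry": 0,"rz": 0,"fingers": 1},{"x": -1.5,"y": 0,"z": 0,"rx": 0,"ry": 0,"rz": 0,"fingers": 1}]}}

```text
time_s: 15.25
tool_pos: [0.4659, 0.083, 0.0985]
tool_rot: [180.0, 0.0, -6.8]
force: [3.9, -1.1, -2.4]
grip_width: 0.0158
grasp_force: 55.0
```

>>> {"method": "drive_tool", "body": {"moves": [{"x": -0.7,"y": 0,"z": 0,"rx": 0,"ry": 0,"rz": 0,"fingers": 1},{"x": -1.5,"y": 0,"z": 0,"rx": 0,"ry": 0,"rz": 0,"fingers": 1},{"x": -1.5,"y": 0,"z": 0,"rx": 0,"ry": 0,"rz": 0,"fingers": 1}]}}

```text
time_s: 15.62
tool_pos: [0.4644, 0.0832, 0.0985]
tool_rot: [180.0, 0.0, -6.8]
force: [3.8, -0.6, -3.1]
grip_width: 0.0153
grasp_force: 55.0
```

>>> {"method": "drive_tool", "body": {"moves": [{"x": -0.8,"y": 0,"z": 0,"rx": 0,"ry": 0,"rz": 0,"fingers": 1},{"x": -1.6,"y": 0,"z": 0,"rx": 0,"ry": 0,"rz": 0,"fingers": 1},{"x": -1.6,"y": 0,"z": 0,"rx": 0,"ry": 0,"rz": 0,"fingers": 1}]}}

```text
time_s: 16.0
tool_pos: [0.4629, 0.0833, 0.0985]
tool_rot: [180.0, 0.0, -6.8]
force: [4.5, -1.1, -2.7]
grip_width: 0.0155
grasp_force: 55.0
```

>>> {"method": "drive_tool", "body": {"moves": [{"x": -0.8,"y": 0,"z": 0,"rx": 0,"ry": 0,"rz": 0,"fingers": 1},{"x": -1.6,"y": 0,"z": 0,"rx": 0,"ry": 0,"rz": 0,"fingers": 1},{"x": -1.6,"y": 0,"z": 0,"rx": 0,"ry": 0,"rz": 0,"fingers": 1}]}}

```text
time_s: 16.38
tool_pos: [0.4613, 0.0835, 0.0985]
tool_rot: [180.0, 0.0, -6.8]
force: [3.7, -0.6, -2.7]
grip_width: 0.0155
grasp_force: 55.0
```

>>> {"method": "drive_tool", "body": {"moves": [{"x": -0.8,"y": 0,"z": 0,"rx": 0,"ry": 0,"rz": 0,"fingers": 1},{"x": -1.6,"y": 0,"z": 0,"rx": 0,"ry": 0,"rz": 0,"fingers": 1},{"x": -1.6,"y": 0,"z": 0,"rx": 0,"ry": 0,"rz": 0,"fingers": 1}]}}

```text
time_s: 16.75
tool_pos: [0.4597, 0.0837, 0.0985]
tool_rot: [180.0, 0.0, -6.8]
force: [5.2, -0.4, -2.2]
grip_width: 0.0153
grasp_force: 55.0
```

>>> {"method": "drive_tool", "body": {"moves": [{"x": -0.8,"y": 0,"z": 0,"rx": 0,"ry": 0,"rz": 0,"fingers": 1},{"x": -1.6,"y": 0,"z": 0,"rx": 0,"ry": 0,"rz": 0,"fingers": 1},{"x": -1.6,"y": 0,"z": 0,"rx": 0,"ry": 0,"rz": 0,"fingers": 1}]}}

```text
time_s: 17.12
tool_pos: [0.458, 0.0839, 0.0985]
tool_rot: [180.0, 0.0, -6.8]
force: [4.0, -0.2, -1.8]
grip_width: 0.0152
grasp_force: 55.0
```

>>> {"method": "drive_tool", "body": {"moves": [{"x": -0.8,"y": 0,"z": 0,"rx": 0,"ry": 0,"rz": 0,"fingers": 1},{"x": -1.6,"y": 0,"z": 0,"rx": 0,"ry": 0,"rz": 0,"fingers": 1},{"x": -1.6,"y": 0,"z": 0,"rx": 0,"ry": 0,"rz": 0,"fingers": 1}]}}

```text
time_s: 17.5
tool_pos: [0.456, 0.0842, 0.0984]
tool_rot: [180.0, 0.1, -6.8]
force: [1.6, -0.2, -1.2]
grip_width: 0.0156
grasp_force: 55.0
```

The force dropped, which may mean the pin has fallen in. I use finer steps now.

>>> {"method": "drive_tool", "body": {"moves": [{"x": -0.5,"y": 0,"z": 0,"rx": 0,"ry": 0,"rz": 0,"fingers": 1},{"x": -1,"y": 0,"z": 0,"rx": 0,"ry": 0,"rz": 0,"fingers": 1},{"x": -1,"y": 0,"z": 0,"rx": 0,"ry": 0,"rz": 0,"fingers": 1}]}}

```text
time_s: 17.88
tool_pos: [0.4554, 0.0842, 0.0984]
tool_rot: [180.0, 0.0, -6.8]
force: [2.8, -0.2, -1.1]
grip_width: 0.0152
grasp_force: 55.0
```

>>> {"method": "drive_tool", "body": {"moves": [{"x": -0.6,"y": 0,"z": 0,"rx": 0,"ry": 0,"rz": 0,"fingers": 1},{"x": -1.2,"y": 0,"z": 0,"rx": 0,"ry": 0,"rz": 0,"fingers": 1},{"x": -1.2,"y": 0,"z": 0,"rx": 0,"ry": 0,"rz": 0,"fingers": 1}]}}

```text
time_s: 18.25
tool_pos: [0.4543, 0.0844, 0.0985]
tool_rot: [180.0, 0.0, -6.8]
force: [3.2, -0.5, -2.4]
grip_width: 0.0157
grasp_force: 55.0
```

>>> {"method": "drive_tool", "body": {"moves": [{"x": -0.6,"y": 0,"z": 0,"rx": 0,"ry": 0,"rz": 0,"fingers": 1},{"x": -1.2,"y": 0,"z": 0,"rx": 0,"ry": 0,"rz": 0,"fingers": 1},{"x": -1.2,"y": 0,"z": 0,"rx": 0,"ry": 0,"rz": 0,"fingers": 1}]}}

```text
time_s: 18.62
tool_pos: [0.4532, 0.0845, 0.0985]
tool_rot: [180.0, 0.0, -6.8]
force: [2.9, -0.6, -1.4]
grip_width: 0.0155
grasp_force: 55.0
```

>>> {"method": "drive_tool", "body": {"moves": [{"x": -0.6,"y": 0,"z": 0,"rx": 0,"ry": 0,"rz": 0,"fingers": 1},{"x": -1.2,"y": 0,"z": 0,"rx": 0,"ry": 0,"rz": 0,"fingers": 1},{"x": -1.2,"y": 0,"z": 0,"rx": 0,"ry": 0,"rz": 0,"fingers": 1}]}}

```text
time_s: 19.0
tool_pos: [0.4527, 0.0846, 0.0987]
tool_rot: [-180.0, -0.1, -6.8]
force: [4.9, -1.8, -2.9]
grip_width: 0.0157
grasp_force: 55.0
```

```bash
python3 avg.py
```

```text
[ 4.5267e+02  8.4570e+01  9.8700e+01  4.7900e+00 -7.7000e-01 -3.2600e+00
 -1.2000e-01 -9.0000e-01 -2.0000e-02] [0.01 0.   0.01 0.38 0.5  0.5  0.01 0.02 0.02] 19.3
```

>>> {"method": "drive_tool", "body": {"moves": [{"x": -0.3,"y": 0,"z": 0,"rx": 0,"ry": 0,"rz": 0,"fingers": 1},{"x": -0.7,"y": 0,"z": 0,"rx": 0,"ry": 0,"rz": 0,"fingers": 1},{"x": -0.7,"y": 0,"z": 0,"rx": 0,"ry": 0,"rz": 0,"fingers": 1}]}}

```text
time_s: 19.68
tool_pos: [0.4526, 0.0846, 0.0989]
tool_rot: [-180.0, -0.2, -6.8]
force: [6.8, -0.9, -4.0]
grip_width: 0.0153
grasp_force: 55.0
```

```bash
python3 avg.py
```

```text
[ 4.526e+02  8.457e+01  9.884e+01  6.910e+00 -9.700e-01 -3.630e+00
 -1.500e-01 -1.180e+00  1.000e-02] [0.02 0.02 0.01 0.3  0.61 0.14 0.02 0.02 0.05] 19.975
```

The stop is reached. Now the proof pull of about 11–12 N, held steady.

>>> {"method": "drive_tool", "body": {"moves": [{"x": -0.5,"y": 0,"z": 0,"rx": 0,"ry": 0,"rz": 0,"fingers": 1},{"x": -1,"y": 0,"z": 0,"rx": 0,"ry": 0,"rz": 0,"fingers": 1},{"x": -1.5,"y": 0,"z": 0,"rx": 0,"ry": 0,"rz": 0,"fingers": 1},{"x": -1.5,"y": 0,"z": 0,"rx": 0,"ry": 0,"rz": 0,"fingers": 1},{"x": -1.5,"y": 0,"z": 0,"rx": 0,"ry": 0,"rz": 0,"fingers": 1}]}}

```text
time_s: 20.6
tool_pos: [0.4525, 0.0846, 0.0992]
tool_rot: [-179.9, -0.3, -6.9]
force: [10.5, -1.5, -6.2]
grip_width: 0.0157
grasp_force: 55.0
```

```bash
python3 avg.py
```

```text
[ 4.5249e+02  8.4580e+01  9.9180e+01  1.0460e+01 -1.4800e+00 -5.5800e+00
 -2.3000e-01 -1.8000e+00 -3.0000e-02] [0.01 0.01 0.01 0.22 0.7  0.36 0.03 0.03 0.04] 20.9
```

>>> {"method": "drive_tool", "body": {"moves": [{"x": -0.4,"y": 0,"z": 0,"rx": 0,"ry": 0,"rz": 0,"fingers": 1},{"x": -0.4,"y": 0,"z": 0,"rx": 0,"ry": 0,"rz": 0,"fingers": 1},{"x": -0.4,"y": 0,"z": 0,"rx": 0,"ry": 0,"rz": 0,"fingers": 1},{"x": -0.4,"y": 0,"z": 0,"rx": 0,"ry": 0,"rz": 0,"fingers": 1},{"x": -0.4,"y": 0,"z": 0,"rx": 0,"ry": 0,"rz": 0,"fingers": 1},{"x": -0.4,"y": 0,"z": 0,"rx": 0,"ry": 0,"rz": 0,"fingers": 1},{"x": 1,"y": 0,"z": 0,"rx": 0,"ry": 0,"rz": 0,"fingers": 1},{"x": 2,"y": 0,"z": 0,"rx": 0,"ry": 0,"rz": 0,"fingers": 1},{"x": 3,"y": 0,"z": 0,"rx": 0,"ry": 0,"rz": 0,"fingers": 1},{"x": 4,"y": 0,"z": 0,"rx": 0,"ry": 0,"rz": 0,"fingers": 1},{"x": 4,"y": 0,"z": 0,"rx": 0,"ry": 0,"rz": 0,"fingers": 1}]}}

```text
time_s: 22.28
tool_pos: [0.4529, 0.0846, 0.0982]
tool_rot: [180.0, 0.1, -6.8]
force: [-0.1, 0.2, -0.7]
grip_width: 0.0155
grasp_force: 55.0
```

```bash
python3 avg.py; python3 -c "
from h import *
print(sensors.get_obs()['tool_rot'])"
```

```text
[ 4.534e+02  8.456e+01  9.838e+01 -2.000e-01 -3.100e-01 -7.600e-01
  5.000e-02  4.000e-02  3.000e-02] [0.21 0.05 0.08 0.5  0.38 0.45 0.03 0.03 0.02] 22.575
[ 1.79987198e+02  1.99280565e-02 -6.81909217e+00]
```

>>> {"method": "drive_tool", "body": {"moves": [{"x": 1,"y": 0,"z": 0,"rx": 0,"ry": 0,"rz": 0,"fingers": 1},{"x": 1,"y": 0,"z": -3,"rx": 0,"ry": 0,"rz": 0,"fingers": 1},{"x": 1,"y": 0,"z": -6,"rx": 0,"ry": 0,"rz": 0,"fingers": 1},{"x": 1,"y": 0,"z": -6,"rx": 0,"ry": 0,"rz": 0,"fingers": 1}]}}

```text
time_s: 23.08
tool_pos: [0.4551, 0.0843, 0.1049]
tool_rot: [180.0, -0.0, -6.8]
force: [-0.4, -0.3, -0.7]
grip_width: 0.0155
grasp_force: 55.0
```

```bash
python3 avg.py
```

```text
[ 4.5484e+02  8.4280e+01  1.0453e+02 -4.0000e-02  1.0000e-02 -8.8000e-01
  5.0000e-02  2.0000e-02  1.0000e-02] [0.09 0.01 0.11 0.74 0.24 0.52 0.03 0.03 0.04] 23.375
```

Free of contact, so I lift on out.

>>> {"method": "drive_tool", "body": {"moves": [{"x": 0,"y": 0,"z": -5,"rx": 0,"ry": 0,"rz": 0,"fingers": 1},{"x": 0,"y": 0,"z": -10,"rx": 0,"ry": 0,"rz": 0,"fingers": 1},{"x": 0,"y": 0,"z": -16,"rx": 0,"ry": 0,"rz": 0,"fingers": 1},{"x": 0,"y": 0,"z": -30,"rx": 0,"ry": 0,"rz": 0,"fingers": 1},{"x": 0,"y": 0,"z": -50,"rx": 0,"ry": 0,"rz": 0,"fingers": 1},{"x": 0,"y": 0,"z": -70,"rx": 0,"ry": 0,"rz": 0,"fingers": 1},{"x": 0,"y": 0,"z": -80,"rx": 0,"ry": 0,"rz": 0,"fingers": 1},{"x": 0,"y": 0,"z": -82,"rx": 0,"ry": 0,"rz": 0,"fingers": 1},{"x": 0,"y": 0,"z": -82,"rx": 0,"ry": 0,"rz": 0,"fingers": 1}]}}

```text
time_s: 24.5
tool_pos: [0.4546, 0.0842, 0.1861]
tool_rot: [180.0, 0.0, -6.8]
force: [0.4, 0.4, -0.9]
grip_width: 0.0153
grasp_force: 55.0
```

```bash
python3 - <<'E'
from h import *
s=sensors.get_obs();print(s["tool_pos"],s["tool_rot"],s["force"])
print(rel([.5076,-.2806,.1865],-22.47))
c=vision.read_camera("wrist");im=c["image"]
a=np.radians(s["tool_rot"][2]);e=np.array([np.cos(a),np.sin(a),0]);o=s["tool_pos"]+[0,0,.011]
print("bend pred",proj(c,o+.1*e))
cv2.imwrite("pics/w6.png",cv2.resize(im[:,:,::-1],(800,600)))
E
```

```text
[0.45455566 0.08424345 0.18614257] [ 1.79987194e+02  3.86544025e-02 -6.83140046e+00] [ 0.39762902  0.38742964 -0.90390392]
(array([ 9.610e+01,  3.559e+02, -3.000e-01]), array([0.0003, 0.0006, 0.2729]))
bend pred [253.65908013  73.62107739]
```

View pics/w6.png

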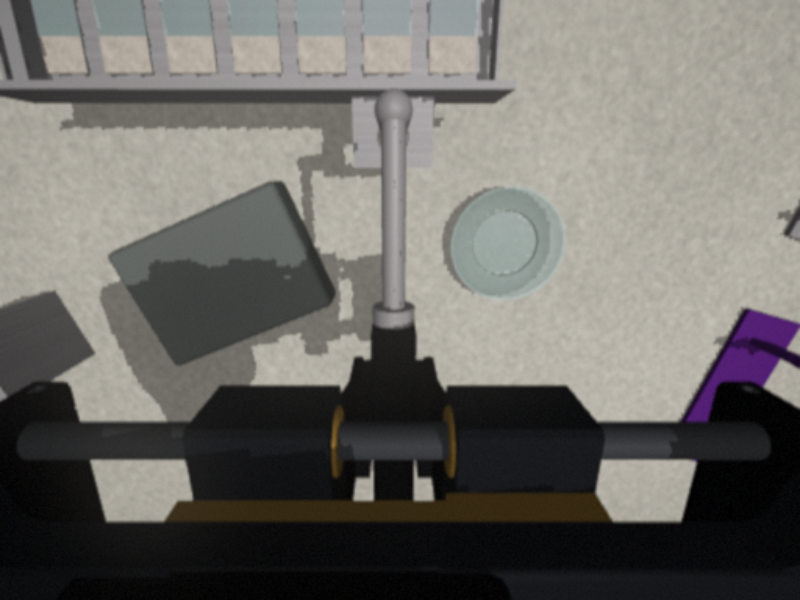

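The tray is out, and the bend at about (394,106) is where it was before the pull, so the hook has not slipped in the grip. I go back sideways first, away from the tray, to a point above the rest.

>>> {"method": "drive_tool", "body": {"moves": [{"x": -5,"y": 25,"z": 0,"rx": 0,"ry": 0,"rz": 0,"fingers": 1},{"x": -5,"y": 70,"z": 0,"rx": 0,"ry": 0,"rz": 0,"fingers": 1},{"x": 0,"y": 120,"z": 0,"rx": 0,"ry": 0,"rz": 0.03,"fingers": 1},{"x": 15,"y": 170,"z": 0,"rx": 0,"ry": 0,"rz": 0.08,"fingers": 1},{"x": 36,"y": 220,"z": 0,"rx": 0,"ry": 0,"rz": 0.14,"fingers": 1},{"x": 58,"y": 270,"z": 0,"rx": 0,"ry": 0,"rz": 0.2,"fingers": 1},{"x": 78,"y": 315,"z": 0,"rx": 0,"ry": 0,"rz": 0.25,"fingers": 1},{"x": 90,"y": 343,"z": 0,"rx": 0,"ry": 0,"rz": 0.273,"fingers": 1},{"x": 96,"y": 356,"z": 0,"rx": 0,"ry": 0,"rz": 0.273,"fingers": 1},{"x": 96,"y": 356,"z": 0,"rx": 0,"ry": 0,"rz": 0.273,"fingers": 1},{"x": 96,"y": 356,"z": 0,"rx": 0,"ry": 0,"rz": 0.273,"fingers": 1}]}}

```text
time_s: 25.92
tool_pos: [0.5079, -0.2786, 0.1864]
tool_rot: [-180.0, 0.0, -22.3]
force: [1.1, -0.4, -0.8]
grip_width: 0.0151
grasp_force: 55.0
```

```bash
python3 avg.py; python3 -c "
from h import *
print(rel([.50755,-.28065,.0366],-22.47))"
```

```text
[ 5.0795e+02 -2.7935e+02  1.8680e+02 -3.0000e-02 -0.0000e+00 -6.9000e-01
  5.0000e-02  2.0000e-02 -2.0000e-02] [0.04 0.45 0.09 0.23 0.51 0.28 0.02 0.02 0.03] 26.225
(array([-1.000e-01,  7.000e-01,  1.502e+02]), array([ 0.0003, -0.0003,  0.0009]))
```

>>> {"method": "drive_tool", "body": {"moves": [{"x": 0,"y": 0,"z": 25,"rx": 0,"ry": 0,"rz": 0,"fingers": 1},{"x": 0,"y": 0,"z": 60,"rx": 0,"ry": 0,"rz": 0,"fingers": 1},{"x": 0,"y": 0,"z": 90,"rx": 0,"ry": 0,"rz": 0,"fingers": 1},{"x": 0,"y": 0,"z": 105,"rx": 0,"ry": 0,"rz": 0,"fingers": 1},{"x": 0,"y": 0,"z": 110,"rx": 0,"ry": 0,"rz": 0,"fingers": 1},{"x": 0,"y": 0,"z": 110,"rx": 0,"ry": 0,"rz": 0,"fingers": 1},{"x": 0,"y": 0,"z": 110,"rx": 0,"ry": 0,"rz": 0,"fingers": 1}]}}

```text
time_s: 27.1
tool_pos: [0.5087, -0.281, 0.0778]
tool_rot: [180.0, -0.1, -22.5]
force: [-0.9, -0.6, -0.9]
grip_width: 0.0154
grasp_force: 55.0
```

```bash
python3 avg.py; python3 -c "
from h import *
print(rel([.50755,-.28065,.0366],-22.47))"
```

```text
[ 5.0828e+02 -2.8083e+02  7.7310e+01 -2.2000e-01  9.0000e-02 -8.0000e-01
  7.0000e-02  1.0000e-02 -1.0000e-02] [0.22 0.11 0.3  0.23 0.36 0.61 0.03 0.02 0.03] 27.4
(array([-0.4,  0.1, 40.3]), array([ 0.0002, -0.0005, -0.    ]))
```

>>> {"method": "drive_tool", "body": {"moves": [{"x": 0,"y": 0,"z": 6,"rx": 0,"ry": 0,"rz": 0,"fingers": 1},{"x": 0,"y": 0,"z": 13,"rx": 0,"ry": 0,"rz": 0,"fingers": 1},{"x": 0,"y": 0,"z": 20,"rx": 0,"ry": 0,"rz": 0,"fingers": 1},{"x": 0,"y": 0,"z": 27,"rx": 0,"ry": 0,"rz": 0,"fingers": 1},{"x": 0,"y": 0,"z": 33,"rx": 0,"ry": 0,"rz": 0,"fingers": 1},{"x": 0,"y": 0,"z": 37,"rx": 0,"ry": 0,"rz": 0,"fingers": 1},{"x": 0,"y": 0,"z": 39,"rx": 0,"ry": 0,"rz": 0,"fingers": 1},{"x": 0,"y": 0,"z": 39,"rx": 0,"ry": 0,"rz": 0,"fingers": 1},{"x": 0,"y": 0,"z": 39,"rx": 0,"ry": 0,"rz": 0,"fingers": 1}]}}

```text
time_s: 28.52
tool_pos: [0.5081, -0.2806, 0.0378]
tool_rot: [180.0, -0.0, -22.5]
force: [-0.1, 0.2, -0.3]
grip_width: 0.0155
grasp_force: 55.0
```

```bash
python3 avg.py; python3 -c "
from h import *
print(rel([.50755,-.28065,.0366],-22.47))"
```

```text
[ 5.0796e+02 -2.8065e+02  3.7740e+01 -6.0000e-02  5.0000e-02 -9.6000e-01
  6.0000e-02  3.0000e-02 -2.0000e-02] [0.05 0.03 0.06 0.38 0.61 0.38 0.03 0.03 0.03] 28.825
(array([-0.3,  0.2,  1. ]), array([ 0.0001, -0.0001,  0.0001]))
```

Down the last 1 mm, open, then rise.

>>> {"method": "drive_tool", "body": {"moves": [{"x": -0.3,"y": 0,"z": 1,"rx": 0,"ry": 0,"rz": 0,"fingers": 1},{"x": -0.3,"y": 0,"z": 1,"rx": 0,"ry": 0,"rz": 0,"fingers": 1},{"x": -0.3,"y": 0,"z": 1,"rx": 0,"ry": 0,"rz": 0,"fingers": 0.5},{"x": -0.3,"y": 0,"z": 1,"rx": 0,"ry": 0,"rz": 0,"fingers": -1},{"x": -0.3,"y": 0,"z": 1,"rx": 0,"ry": 0,"rz": 0,"fingers": -1},{"x": -0.3,"y": 0,"z": 1,"rx": 0,"ry": 0,"rz": 0,"fingers": -1},{"x": -0.3,"y": 0,"z": 1,"rx": 0,"ry": 0,"rz": 0,"fingers": -1},{"x": -0.3,"y": 0,"z": 1,"rx": 0,"ry": 0,"rz": 0,"fingers": -1},{"x": -0.3,"y": 0,"z": 1,"rx": 0,"ry": 0,"rz": 0,"fingers": -1},{"x": -0.3,"y": 0,"z": -10,"rx": 0,"ry": 0,"rz": 0,"fingers": -1},{"x": -0.3,"y": 0,"z": -40,"rx": 0,"ry": 0,"rz": 0,"fingers": -1},{"x": -0.3,"y": 0,"z": -80,"rx": 0,"ry": 0,"rz": 0,"fingers": -1},{"x": -20,"y": 0,"z": -130,"rx": 0,"ry": 0,"rz": 0,"fingers": -1},{"x": -50,"y": 0,"z": -180,"rx": 0,"ry": 0,"rz": 0,"fingers": -1},{"x": -79,"y": 4,"z": -193,"rx": 0,"ry": 0,"rz": 0.07,"fingers": -1},{"x": -79,"y": 4,"z": -193,"rx": 0,"ry": 0,"rz": 0.07,"fingers": -1},{"x": -79,"y": 4,"z": -193,"rx": 0,"ry": 0,"rz": 0.07,"fingers": -1}]}}

```text
time_s: 30.95
tool_pos: [0.4336, -0.254, 0.2306]
tool_rot: [180.0, -0.0, -26.4]
force: [-1.3, 0.2, -0.9]
grip_width: 0.0871
grasp_force: 0.0
```

```bash
python3 - <<'E'
from h import *
c=vision.read_camera("wrist");im=c["image"]
s=sensors.get_obs();print(s["tool_pos"],s["grip_width"])
ct=blob(c,(im.max(2)<50).astype(np.uint8),225,270,70,175)
P=np.array([ray(c,u,v,.057) for u,v in cv2.boxPoints(cv2.minAreaRect(ct))]);print(P.round(4),P.mean(0))
t=vision.read_camera("top")
ref=cv2.imread("pics/top0.png")[:,:,::-1]
d=(np.abs(t["image"].astype(int)-ref).max(2)>45).astype(np.uint8)
n,l,st,ce=cv2.connectedComponentsWithStats(cv2.morphologyEx(d,cv2.MORPH_OPEN,np.ones((3,3))))
for q,w in zip(st[1:],ce[1:]):
    if q[4]>25: print(q,w.round())
E
```

```text
[ 0.43367181 -0.25389168  0.23009084] 0.08689007834079682
[[ 0.5385 -0.2847  0.057 ]
 [ 0.533  -0.2979  0.057 ]
 [ 0.4526 -0.2651  0.057 ]
 [ 0.4584 -0.2508  0.057 ]] [ 0.49563136 -0.27462752  0.057     ]
[189 140   9   5  40] [193. 142.]
[199 141  42  22 318] [224. 148.]
[255 147   8   7  41] [258. 149.]
[  290   181   164   203 12286] [369. 282.]
[ 473  304   39   41 1101] [494. 325.]
[467 362  45  22 546] [495. 376.]
[237 375  11   9  75] [242. 379.]
```

```bash
python3 -c "
from cell import workorder
print(workorder.sign_off())"
```

```text
the job is handed in; nothing more can be done
None
```

The upper tray is drawn out to its stop and the lock proved with a steady pull of about 10.5 N (readings stayed under 20 N); the hook is back in its rest within about 1 mm, and the job was handed in at about 31 s, the judge's result not being shown.

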